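# Roll the cylinder liner to the yellow stripe

## Task

Roll-check the engine's cylinder liner on the flat grey check plate: put your fingertips on top of the lying liner and push along its top so that it rolls over the plate until it is centred over the yellow stripe, lying square along it, and leave it at rest there. Do not grip or lift the liner or shove it from the side low down, and leave everything else on the plate and the bench where it is.

Things in the scene. Friction and masses are not known exactly. Their poses are not given: they have to be found in the camera images.
- liner: Cylinder liner: loose grey metal cylinder lying on the plate, 80 mm diameter, 110 mm long, about 0.8 kg, a red line along it that starts uppermost. Origin at its centre (on the axis, half-way along, 40 mm above the plate); its top is 95 mm above the bench. x is the cylinder's axis; y and z turn as it rolls. Starts 75 to 150 mm from the yellow stripe, axis along the stripe within 0.06 rad.
- plate: Check plate: fixed flat grey plate, 260 mm along its x, 460 mm along its y (the rolling direction), 15 mm thick. Origin at the centre of its underside on the bench; its top is 15 mm above the bench. The liner rolls on it either way and stops by itself within a few centimetres from a slow roll; a fingertip that rolls it without slip travels twice as far as its centre.
- yellow_stripe: The target: yellow painted stripe across the plate, flat, 240 mm along its x and 24 mm wide along its y. Origin at its centre on the plate's top. It lies to one side of the liner along the plate's y, or to the other.
- blue_stripe: A blue stripe of the same size on the other side of the liner: not the target.
- wrist_pin: Steel piston pin standing upright on the plate beside the liner's path, 24 mm diameter, 60 mm tall, origin at the centre of its underside. To be left alone.
- socket: Dark steel spanner socket standing on the plate beside the liner's path, 30 mm diameter, 38 mm tall, origin at the centre of its underside. To be left alone.
- spray_can: Orange spray can standing on the bench beyond the plate, 58 mm diameter, 170 mm tall, origin at the centre of its underside. To be left alone.
- jar: Amber jar standing on the bench beyond the plate, 64 mm diameter, 80 mm tall, origin at the centre of its underside. To be left alone.
- piston: Aluminium piston standing on the bench beyond the plate, 76 mm diameter, 60 mm tall, origin at the centre of its underside. To be left alone.
- spanner: Spanner lying flat on the bench to the right of the plate, origin at its underside. To be left alone.
- screwdriver: Screwdriver lying on the bench to the left of the plate, origin at its underside. To be left alone.
Not all that is in view belongs to the job. Leave any blue or pink look-alike of the liner alone.

How it is judged:
By the outcome, as a careful person would: the job done as asked, in the order asked, and still so for the second after the job is handed in, with the robot touching nothing.
It also fails if it takes over 51 s, if anything falls off the work surface, if the arm or the gripper's body presses on something with over 40 N, if the wrist force passes 120 N, or if a joint passes its speed limit or range.

## Robot

A 7-joint arm with a two-finger parallel gripper is mounted at the origin on the work surface. World frame = base frame: x ahead of the robot, y to its left, z up, the work surface at z = 0. Lengths are in m, angles in degrees, forces in N, time in s.
With the tool pointing down it reaches from about 0.4 to 0.925 m from the base axis. Payload 4.1 kg.
Tool frame: the origin (TCP) lies on the centre line of the jaws, within the pads' length; the fingertips stand 25 mm ahead of it and the grasp point (between the pads) lies 6 mm ahead of it; z points along the fingers, x is the direction in which the jaws open and shut, and the axes are right-handed (so a half turn about z gives the same grasp; the last joint's range is limited). The gripper opens to 85 mm and grips with 20 to 120 N. Pads are 22 mm wide; open, the fingers measure 114 mm over their backs; the gripper's body (76 mm by 85 mm) begins 54 mm behind the grasp point. The pads swing forward as they close: fully open they stand 13 mm farther back than shut.
Start: joints at [-76.318, 22.827, 2.584, 88.041, -1.071, 69.15, -2.905], TCP at [0.215, 0.613, 0.256] pointing down, gripper open.
Joint ranges: [-161.44, 161.44], [-28.35, 127.94], [-78.24, 83.42], [0, 140.83], [-78.03, 258.03], [13.02, 114.36], [-168.23, 168.23]. Speed limits (degrees/s): [147.25, 147.25, 180, 180, 180, 180, 180].

## Interface

Orientations are given as a 3x3 rotation matrix whose columns are the frame's x, y, z axes.
In Python, from station import * gives the robot as it stands.
- The arm moves only by the tool step_arm, never from a script. Its argument "targets" is a list of rows, each a list of 5 numbers: the shift along the tool's x, y, z in mm, then the turn about the tool's z in units of 5 degrees (1.0 is 5 degrees), then the gripper command: -1 is fully open, 1 is shut, values between are in proportion. A call has 1 to 10 rows; each row is the pose to reach, as a shift and turn from the pose commanded when the call began, along the tool's axes at that moment; what a row does not reach only later rows make up. A row lasts 1/12 s, in which the tool goes at most 41.7 mm and 7.16 degrees, less where a joint would pass 70% of its speed; a pose out of reach is approached as far as the arm can. A call with a gripper value outside its range is refused whole. The fingers move at their own pace and stop on an object; the grip force is fixed at half the most. Time passes only in rows, so rows that repeat a pose let the fingers close. It gives the time, the measured TCP pose, the force and the opening at its end, in the units of the state.
- observe(): the state, without advancing time (a new reading comes with each control period).
- camera(name): name is "side" or "top" or "wrist"; returns the picture (480x640x3 uint8, red, green, blue); there is no depth.
- camera_params(name): a dict with "K" (3x3 intrinsics, pixels), "R" (3x3) and "t" (3): a world point X has camera coordinates R X + t. Camera axes: x right, y down, z forward; pixel columns grow to the right and rows downward; lengths in m; the calibration is good to about 2 mm. A picture is of the moment at which its call begins: read the wrist's pose just before it. camera_params takes no time and is no camera call; for the wrist camera it gives the pose at the moment of the call.
- hand_in(): hands the job in, once; it reports no verdict.
The state is a dict: "clock": time; "joint_positions": joint angles; "qvel": joint speeds; "joint_torque": joint torques, N m; "eef_pos": TCP position; "orientation": TCP orientation; "wrist_force": force on the tool from outside, world axes, zero at the start; "moment": the same for the moment, N m; "grip_width": finger opening in m.
Only numpy, scipy, OpenCV 4.12 (cv2) and the standard library are available. Lean on these libraries where they do the work, as an engineer would, in place of code of your own. Each camera call takes 0.05 s, during which the arm holds its last target.

## Working session

There is one attempt and no reset: what is moved stays moved. The work goes in short steps, Python scripts to look and compute and a tool call to move; the robot and the scene stay as the last step left them, time stands still between calls to the robot, and variables do not carry over. Pictures are saved under pics/ and viewed, and the job is handed in when it is done.

Besides the shell and the picture viewer there is one more tool, called in YAML: its name, and indented under it one key for each argument. step_arm: Moves the arm, as the interface text tells. Its arguments: {"type":"object","properties":{"targets":{"type":"array"}},"required":["targets"]}

```bash
mkdir -p pics; ls; python3 - <<'E'
from station import *
import cv2
s=observe(); print(s)
for n in("top","side","wrist"):
    im=camera(n); cv2.imwrite(f"pics/{n}0.png",im[:,:,::-1]); p=camera_params(n); print(n,p)
E
```

```text
pics
{'clock': 0.0, 'joint_positions': array([-76.31807016,  22.87495455,   2.57973893,  88.11496322,
        -1.06971542,  69.15188019,  -2.9051951 ]), 'qvel': array([-0.05714718,  0.13466405, -0.08821209, -0.02357234, -0.06035401,
        0.02906305, -0.00592301]), 'joint_torque': array([-5.76259663e-04, -4.75118494e+01,  1.36435635e+00, -2.54221487e+01,
        1.15373885e-02,  9.41400882e-03, -3.19181055e-06]), 'eef_pos': array([0.21519573, 0.61270535, 0.25522291]), 'orientation': array([[ 3.31288311e-01,  9.43529429e-01, -5.20449207e-04],
       [ 9.43527352e-01, -3.31288678e-01, -1.98710246e-03],
       [-2.04730858e-03,  1.67245756e-04, -9.99997890e-01]]), 'wrist_force': array([ 0.69591517, -0.01318751, -0.86289755]), 'moment': array([-0.02430863,  0.03581387, -0.03071787]), 'grip_width': 0.08511698484754662}
top {'K': array([[528.27566592,   0.        , 307.43132796],
       [  0.        , 528.27566592, 246.58866688],
       [  0.        ,   0.        ,   1.        ]]), 'R': array([[ 0.00572743, -0.99993696, -0.00965804],
       [-0.98454275, -0.00394803, -0.17509991],
       [ 0.17505074,  0.01051163, -0.9845033 ]]), 't': array([0.00877721, 0.52655665, 1.20622283])}
side {'K': array([[464.45438819,   0.        , 326.84146908],
       [  0.        , 464.45438819, 243.39051562],
       [  0.        ,   0.        ,   1.        ]]), 'R': array([[ 0.9666094 , -0.25559701,  0.01834221],
       [-0.1770763 , -0.71797044, -0.67317341],
       [ 0.18523028,  0.64744777, -0.73925715]]), 't': array([-0.4910882 ,  0.12219009,  1.26783854])}
wrist {'K': array([[407.87164377,   0.        , 323.15538109],
       [  0.        , 407.87164377, 228.10528563],
       [  0.        ,   0.        ,   1.        ]]), 'R': array([[ 0.33152151,  0.94344697, -0.00113975],
       [ 0.89630811, -0.31457965,  0.31252425],
       [ 0.29449152, -0.10463008, -0.9499091 ]]), 't': array([-0.65037145, -0.03997311,  0.38025408])}
```

View pics/top0.png

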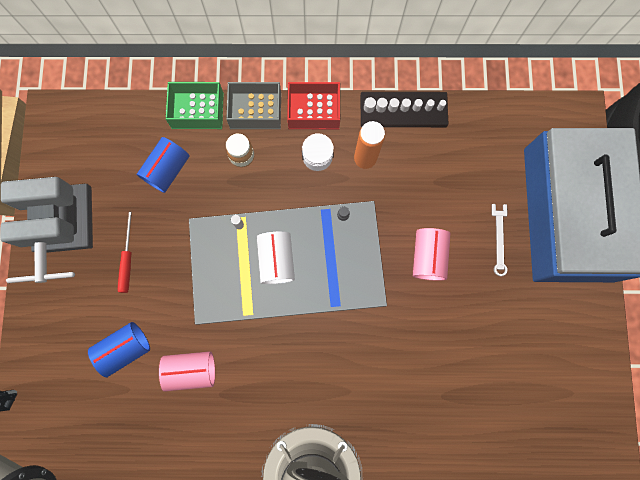

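View pics/side0.png

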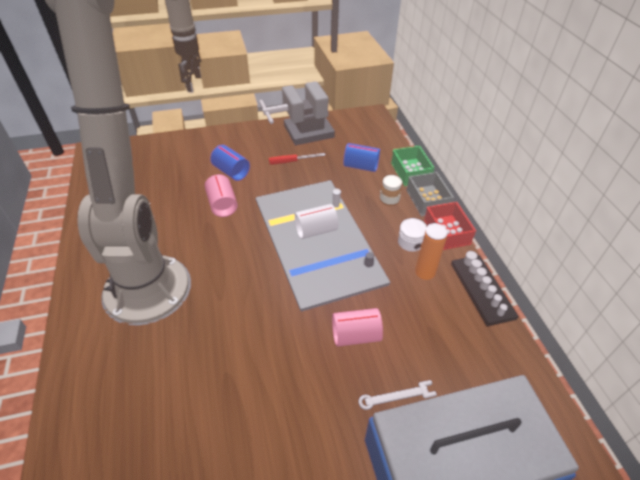

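View pics/wrist0.png

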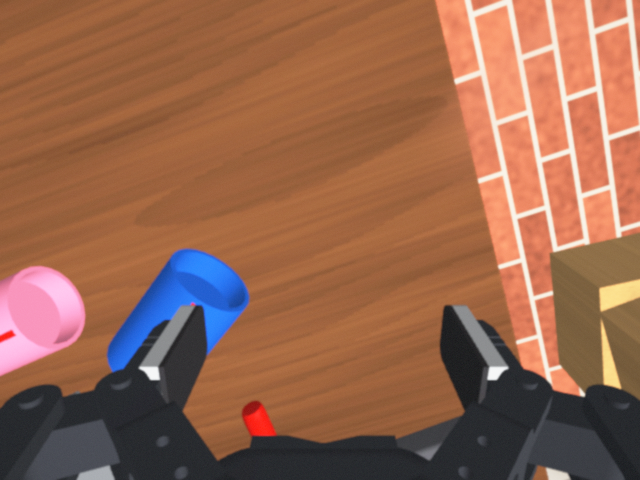

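Candidates in the top picture: grey cylinder (276,257) on the plate; blue ones at (163,165) and (119,349); pink ones at (187,371) and (432,254). The grey one on the plate is the liner. The yellow stripe is to its left at (245,266), the wrist pin stands at (237,221) and the blue stripe is at (330,258). I'll check with a close crop and measure.

```bash
cat > h.py <<'E'
import numpy as np, cv2
from station import *
def ray(n,uv,z,p=None):
    p=p or camera_params(n); uv=np.atleast_2d(np.array(uv,float))
    d=np.c_[uv,np.ones(len(uv))]@np.linalg.inv(p["K"]).T@p["R"]; c=-p["R"].T@p["t"]
    return c+d*((z-c[2])/d[:,2])[:,None]
def proj(n,X,p=None):
    p=p or camera_params(n); X=np.atleast_2d(X); q=(X@p["R"].T+p["t"])@p["K"].T
    return q[:,:2]/q[:,2:]
def line(mask):
    """centroid, dir, ends of a blob from minAreaRect"""
    ys,xs=np.nonzero(mask); pts=np.c_[xs,ys].astype(np.float32)
    return pts
def blob(im,cond,box):
    h=cv2.cvtColor(im,cv2.COLOR_RGB2HSV).astype(int); m=cond(h[...,0],h[...,1],h[...,2])
    k=np.zeros_like(m); x0,y0,x1,y1=box; k[y0:y1,x0:x1]=1; m=(m&k).astype(np.uint8)
    n,l,st,c=cv2.connectedComponentsWithStats(m); 
    i=1+np.argmax(st[1:,4]); ys,xs=np.nonzero(l==i); return np.c_[xs,ys].astype(float)
def axis(P):
    c=P.mean(0); u=np.linalg.svd(P-c,full_matrices=False)[2][0]; s=(P-c)@u
    v=np.array([-u[1],u[0]]); w=(P-c)@v
    return c,u,s.min(),s.max(),w.min(),w.max()
yel=lambda h,s,v:(h>22)&(h<35)&(s>120)&(v>120)
red=lambda h,s,v:((h<8)|(h>172))&(s>120)&(v>80)
blu=lambda h,s,v:(h>105)&(h<125)&(s>120)
E
python3 - <<'E'
from h import *
im=cv2.imread("pics/top0.png")[:,:,::-1].copy(); 
for nm,c,b,z in(("yel",yel,(185,200,390,330),.015),("red",red,(250,225,300,290),.095),("blue",blu,(300,200,360,320),.015)):
    P=ray("top",blob(im,c,b),z)[:,:2]; a=axis(P); print(nm,len(P),a[0],a[1],np.degrees(np.arctan(a[1][1]/a[1][0])),np.array(a[2:])*1e3)
print("pin top",ray("top",(237,218),.075)); print("socket top",ray("top",(344,211),.053))
print("plate corners",ray("top",[(190,219),(374,202),(386,305),(196,323)],.015))
cv2.imwrite("pics/crop0.png",cv2.resize(cv2.imread("pics/top0.png")[195:330,180:395],None,fx=3.7,fy=3.7,interpolation=cv2.INTER_CUBIC))
E
```

```text
yel 903 [0.47556065 0.16378884] [-0.99582549 -0.09127754] 5.2371073990230785 [-130.33258593  109.36095924  -13.05455242   12.35501278]
red 90 [0.49773963 0.0870672 ] [-0.99466241 -0.10318276] 5.922477518103283 [-49.34909348  47.89602809  -2.4303775    2.32945426]
blue 947 [ 0.50586152 -0.0433926 ] [-0.99490912 -0.10077618] 5.783868269802678 [-121.29720152  117.84459389  -12.22247509   11.73962848]
pin top [[0.58878806 0.17639779 0.075     ]]
socket top [[ 0.6119415 -0.0754809  0.053    ]]
plate corners [[ 0.59988631  0.30098409  0.015     ]
 [ 0.64444161 -0.1518372   0.015     ]
 [ 0.39156555 -0.17625601  0.015     ]
 [ 0.3466697   0.27536476  0.015     ]]
```

View pics/crop0.png

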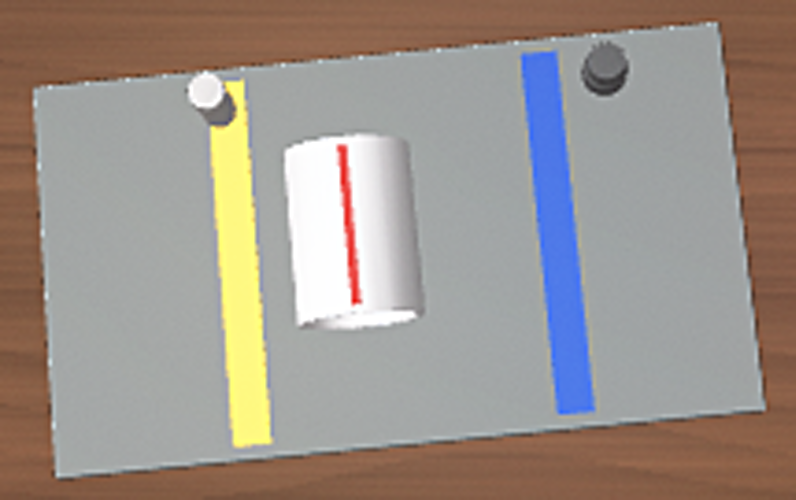

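The crop confirms the grey liner with its red line on top. The yellow stripe is on the left at crop (240,265), with the pin over its far end at crop (210,95). The liner has to roll about 78 mm toward +y. I'll part the jaws along the liner's axis so that two fingertips sit on its top and keep it square, then roll it in several short strokes.

step_arm:
  targets:
    - [-25,27,0,0.8,0.2]
    - [-50,54,0,1.6,0.2]
    - [-75,81,0,2.4,0.2]
    - [-100,108,0,3.2,0.2]
    - [-125,135,0,4.0,0.2]
    - [-150,162,0,4.8,0.2]
    - [-175,189,0,5.6,0.2]
    - [-200,216,0,6.4,0.2]
    - [-225,243,0,7.2,0.2]
    - [-250,270,0,8.0,0.2]

```text
clock: 0.98
eef_pos: [0.3877, 0.2861, 0.2562]
orientation: [[0.862, 0.507, -0.0], [0.507, -0.862, 0.0], [0.0, -0.0, -1.0]]
wrist_force: [-0.5, -0.4, 0.3]
grip_width: 0.0342
```

```bash
cat > st.py <<'E'
from h import *
yaw=np.radians(5.78); A=np.array([np.cos(yaw),np.sin(yaw)]); N=np.array([-A[1],A[0]])
def rel(tx,ty,tz,yawt=5.78):
    s=observe(); R=s["orientation"]; d=np.array([tx,ty,tz])-s["eef_pos"]; y=np.degrees(np.arctan2(R[1,0],R[0,0]))
    print("tool shift mm",(R.T@d*1e3).round(1),"turn units",round((y-yawt)/5,2),"yaw",y.round(2),"pos",s["eef_pos"].round(4),"F",s["wrist_force"].round(2),"w",round(s["grip_width"],4),"t",round(s["clock"],2))
E
python3 -c "
from st import *
rel(.4987,.0772,.20)"
```

```text
tool shift mm [-10.2 236.4  56.2] turn units 4.94 yaw 30.46 pos [0.3877 0.2861 0.2562] F [-0.52 -0.44  0.32] w 0.0342 t 0.98
```

step_arm:
  targets:
    - [-1,26,6,0.6,0.2]
    - [-2,52,12,1.1,0.2]
    - [-3,78,18,1.7,0.2]
    - [-5,104,25,2.2,0.2]
    - [-6,130,31,2.8,0.2]
    - [-7,156,37,3.3,0.2]
    - [-8,182,43,3.9,0.2]
    - [-9,208,50,4.4,0.2]
    - [-10,236,56,4.9,0.2]
    - [-10,236,56,4.9,0.2]

```text
clock: 1.82
eef_pos: [0.5002, 0.0737, 0.1995]
orientation: [[0.995, 0.098, 0.0], [0.098, -0.995, -0.004], [-0.0, 0.004, -1.0]]
wrist_force: [-0.2, -0.6, -0.1]
grip_width: 0.0346
```

```bash
python3 - <<'E'
from st import *
im=camera("wrist"); cv2.imwrite("pics/w1.png",im[:,:,::-1])
im=camera("side"); cv2.imwrite("pics/s1.png",im[:,:,::-1])
rel(.4987,.0772,.13)
E
```

```text
tool shift mm [-0.3  1.5 69.9] turn units 0.04 yaw 6.0 pos [0.4989 0.0787 0.1999] F [ 0.02  0.96 -0.86] w 0.0344 t 1.92
```

View pics/w1.png

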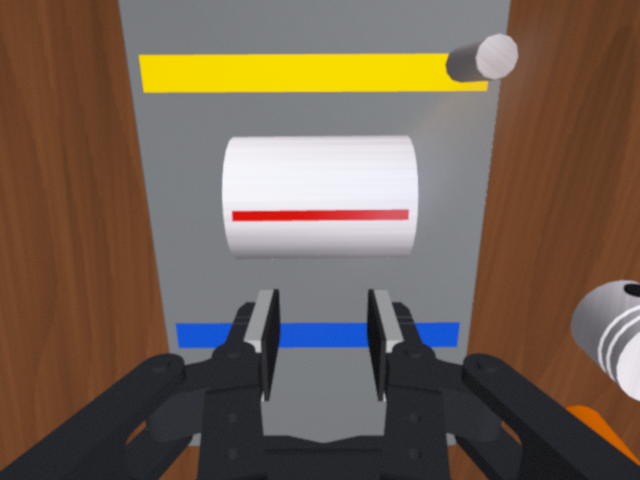

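View pics/s1.png

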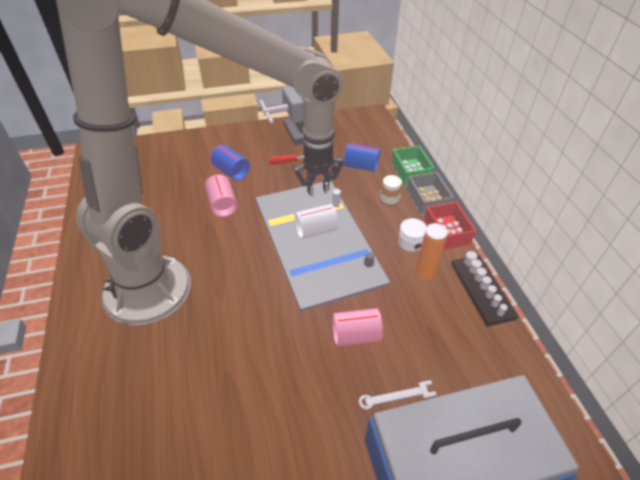

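The wrist view shows the liner (red line from (232,216) to (408,214)) nearly square to the yellow stripe (row 73, x 141–487), with the pin at (480,60) clear of its path. I'll cross-check the position in this view.

```bash
cat >> st.py <<'E'
def meas(im,n="wrist",p=None,box=None,edge=True):
    out={}
    P=blob(im,yel,(0,0,640,480)); 
    Pw=ray(n,P,.015,p)[:,:2]
    # stripe edges: median of n-coordinate extremes binned over the axis
    a=Pw@A; q=Pw@N
    bins=np.linspace(a.min()+.005,a.max()-.045,20); mids=[];xs=[]
    for b0,b1 in zip(bins[:-1],bins[1:]):
        k=(a>=b0)&(a<b1)
        if k.sum()>5: mids.append((q[k].min()+q[k].max())/2); xs.append((b0+b1)/2)
    c=np.polyfit(xs,mids,1); print(n,"stripe a range",a.min().round(4),a.max().round(4),"n",np.median(mids).round(4),"rel yaw deg",np.degrees(np.arctan(c[0])).round(2), "width", )
    return c
E
python3 - <<'E'
from st import *
for n,f in(("wrist","pics/w1.png"),("top","pics/top0.png")):
    im=cv2.imread(f)[:,:,::-1].copy(); c=meas(im,n)
    P=blob(im,red,(220,190,420,230) if n=="wrist" else (250,225,300,290)); W=ray(n,P,.095)[:,:2]
    a=W@A;q=W@N; print(n,"red a",a.min(),a.max(),"n",q.mean(),"yaw",np.degrees(np.polyfit(a,q,1)[0]))
s=observe(); print("tcp a,n",s["eef_pos"][:2]@A,s["eef_pos"][:2]@N)
E
```

```text
wrist stripe a range 0.3774 0.618 n 0.1233 rel yaw deg 0.47 width
wrist red a 0.4524185908044152 0.5518258214885305 n 0.04415846713328799 yaw 0.6484699534618152
top stripe a range 0.3803 0.62 n 0.1154 rel yaw deg 0.0 width
top red a 0.4560835023110898 0.553326596057879 n 0.03649768227561926 yaw 0.14214840878911655
tcp a,n 0.5043383067541232 0.028074054941826812
```

Both cameras put the liner about 79 mm from the stripe. The absolute offset in the wrist view came from the arm still settling while the picture was taken. Next I'll lower to just above the top.

step_arm:
  targets:
    - [0,2,20,0,0.2]
    - [0,2,40,0,0.2]
    - [0,2,60,0,0.2]
    - [0,2,70,0,0.2]
    - [0,2,75,0,0.2]
    - [0,2,75,0,0.2]
    - [0,2,75,0,0.2]

```text
clock: 2.5
eef_pos: [0.4997, 0.0784, 0.1259]
orientation: [[0.994, 0.108, 0.001], [0.108, -0.994, 0.001], [0.001, -0.0, -1.0]]
wrist_force: [-0.9, 0.0, -0.2]
grip_width: 0.0341
```

step_arm:
  targets:
    - [0,0,1,0,0.2]
    - [0,0,2,0,0.2]
    - [0,0,3,0,0.2]
    - [0,0,3,0,0.2]

```text
clock: 2.83
eef_pos: [0.4994, 0.0779, 0.1226]
orientation: [[0.994, 0.107, 0.001], [0.107, -0.994, 0.0], [0.001, -0.0, -1.0]]
wrist_force: [-0.1, -0.1, -0.3]
grip_width: 0.0343
```

step_arm:
  targets:
    - [0,0,1,0,0.2]
    - [0,0,2,0,0.2]
    - [0,0,2,0,0.2]

```text
clock: 3.08
eef_pos: [0.4991, 0.0779, 0.1201]
orientation: [[0.994, 0.107, -0.0], [0.107, -0.994, 0.0], [-0.0, -0.0, -1.0]]
wrist_force: [0.1, 0.2, 0.1]
grip_width: 0.0347
```

step_arm:
  targets:
    - [0,0,1,0.07,0.2]
    - [0,0,2,0.07,0.2]
    - [0,0,2,0.07,0.2]

```text
clock: 3.33
eef_pos: [0.4995, 0.0778, 0.1189]
orientation: [[0.995, 0.101, -0.0], [0.101, -0.995, 0.0], [-0.0, -0.0, -1.0]]
wrist_force: [-1.5, -0.7, 6.9]
grip_width: 0.034
```

step_arm:
  targets:
    - [0,0,1,0,0.2]
    - [0,0,2,0,0.2]
    - [0,0,2,0,0.2]

```text
clock: 3.58
eef_pos: [0.4996, 0.0775, 0.1186]
orientation: [[0.995, 0.1, -0.001], [0.1, -0.995, 0.001], [-0.0, -0.001, -1.0]]
wrist_force: [-5.1, -1.0, 19.7]
grip_width: 0.034
```

step_arm:
  targets:
    - [0,0,1,0,0.2]
    - [0,0,1.5,0,0.2]
    - [0,0,1.5,0,0.2]

```text
clock: 3.83
eef_pos: [0.4997, 0.0772, 0.1184]
orientation: [[0.995, 0.1, -0.001], [0.1, -0.995, 0.002], [-0.001, -0.002, -1.0]]
wrist_force: [-9.8, -2.0, 30.1]
grip_width: 0.0344
```

Contact is at TCP z 0.119 and the force is now more than I need. I'll back off to about 8 N and make the first stroke (+n is tool −y).

step_arm:
  targets:
    - [0,0,-3,0,0.2]
    - [0,-3,-3,0,0.2]
    - [0,-8,-3,0,0.2]
    - [0,-13,-3,0,0.2]
    - [0,-18,-3,0,0.2]
    - [0,-23,-3,0,0.2]
    - [0,-27,-3,0,0.2]
    - [0,-30,-3,0,0.2]
    - [0,-30,-3,0,0.2]
    - [0,-30,-3,0,0.2]

```text
clock: 4.67
eef_pos: [0.4969, 0.1087, 0.119]
orientation: [[0.995, 0.102, 0.001], [0.102, -0.995, 0.001], [0.001, -0.001, -1.0]]
wrist_force: [-2.6, -0.7, 13.4]
grip_width: 0.0343
```

```bash
cat >> st.py <<'E'
def look(tag,box=(120,20,520,330)):
    s=observe(); pw=camera_params("wrist"); im=camera("wrist"); cv2.imwrite(f"pics/w{tag}.png",im[:,:,::-1])
    t=camera("top"); cv2.imwrite(f"pics/t{tag}.png",t[:,:,::-1])
    print("tcp a,n,z",(s["eef_pos"][:2]@A).round(4),(s["eef_pos"][:2]@N).round(4),s["eef_pos"][2].round(4),"F",s["wrist_force"].round(1),"t",s["clock"])
    return im,t,pw
E
python3 - <<'E'
from st import *
look("2")
E
```

```text
tcp a,n,z 0.5053 0.0582 0.119 F [-2.6 -0.7 13.4] t 4.6667
```

View pics/w2.png

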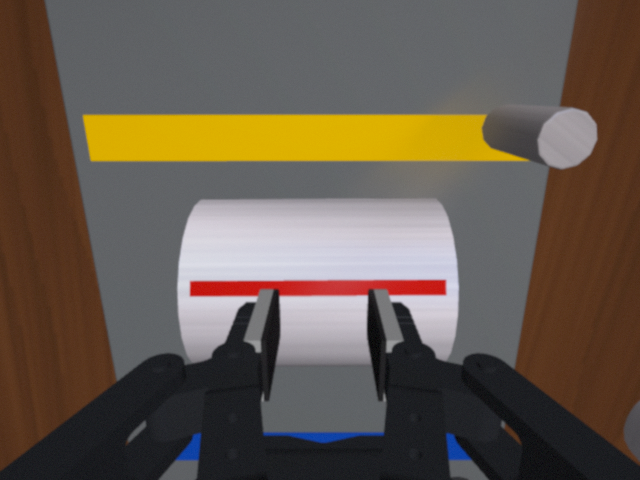

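View pics/t2.png

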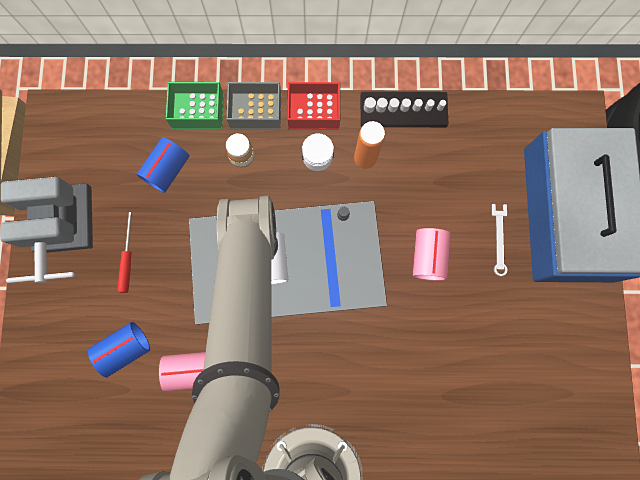

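The top view is now blocked by the arm. The wrist view shows the red line (row 288) moved with the fingers without slipping, and the liner still parallel to the stripe. I'll finish this stroke, lift, go back and press again.

step_arm:
  targets:
    - [0,-3,0,0,0.2]
    - [0,-6,0,0,0.2]
    - [0,-8,0,0,0.2]
    - [0,-8,0,0,0.2]
    - [0,-8,0,0,0.2]
    - [0,-8,-2,0,0.2]
    - [0,-8,-6,0,0.2]
    - [0,-8,-12,0,0.2]
    - [0,-8,-12,0,0.2]

```text
clock: 5.52
eef_pos: [0.4959, 0.1159, 0.1306]
orientation: [[0.995, 0.101, 0.001], [0.101, -0.995, 0.001], [0.001, -0.0, -1.0]]
wrist_force: [1.0, -0.6, 0.4]
grip_width: 0.0343
```

```bash
python3 - <<'E'
from st import *
look("3"); rel(0,0,0)
E
```

```text
tcp a,n,z 0.5051 0.0653 0.1306 F [ 1.  -0.6  0.4] t 5.5167
tool shift mm [-504.7   65.1  129.7] turn units 0.0 yaw 5.8 pos [0.4955 0.1157 0.1299] F [-0.6   0.39 -0.58] w 0.0341 t 5.62
```

View pics/w3.png

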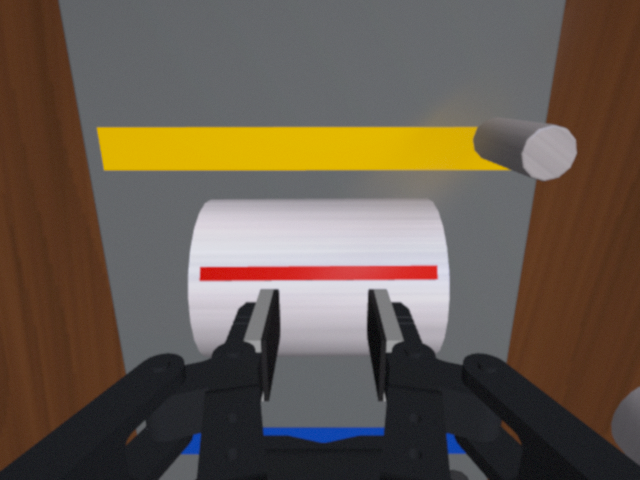

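I'll write a fit for the liner's centre from its upper and lower silhouette edges in the wrist view. The known height gives the position and the radius serves as a check.

```bash
cat >> st.py <<'E'
def liner(im,p,cols=range(290,356,5)):
    """rows of far/near silhouette edges -> n of the centre; also stripe n and relative yaw"""
    g=cv2.cvtColor(im,cv2.COLOR_RGB2HSV).astype(int); 
    Pc=ray("wrist",[(320,100)],.0,p); c=-p["R"].T@p["t"]
    # liner mask: whitish pixels (low sat, brighter than plate) or red line
    m=(((g[...,1]<60)&(g[...,2]>128))|red(g[...,0],g[...,1],g[...,2])).astype(np.uint8)
    return m,c
def cyl(p,v0,v1,u=320):
    c=-p["R"].T@p["t"]; d=[]
    for v in(v0,v1):
        r=p["R"].T@np.linalg.inv(p["K"])@np.array([u,v,1]); e=np.array([r[:2]@N,r[2]]); d.append(e/np.linalg.norm(e))
    b=d[0]+d[1]; b/=np.linalg.norm(b); half=np.arccos(d[0]@d[1])/2; C=np.array([c[:2]@N,c[2]])
    k=(.055-C[1])/b[1]; X=C+k*b; return X[0], k*np.sin(half)
E
python3 - <<'E'
from st import *
im=cv2.imread("pics/w3.png")[:,:,::-1].copy()
g=cv2.cvtColor(im,cv2.COLOR_RGB2GRAY).astype(int)
for u in(225,325,425): print(u,g[190:206,u],g[346:366,u])
p=camera_params("wrist")
print(cyl(p,198.5,353.5)); meas(im,"wrist",p)
im=cv2.imread("pics/t0.png") if 0 else None
E
```

```text
225 [104 102 104 102 104 103 105 103 110 129 149 158 166 173 175 176] [30 32 30 30 30 29 27 29 35 29 32 36 33 32 31 32 33 30 29 31]
325 [103 102 105 104 106 104 104 107 117 133 143 152 159 164 163 167] [152 148 144 140 139 133 128 120 114 107 101 103 104 102 103 102 104 102
 102 101]
425 [120 118 121 118 119 119 116 122 129 137 145 153 158 159 163 165] [34 33 30 29 33 33 27 33 32 27 30 31 31 31 31 31 29 31 32 35]
(np.float64(0.0583987211421403), np.float64(0.03900887490191313))
wrist stripe a range 0.379 0.6111 n 0.1174 rel yaw deg 0.02 width
```

The wrist view puts the liner centre at n=0.0584 and the stripe at n=0.1174, so 59 mm are left. The rolled distance agrees with half the finger travel. Next come the second and third strokes.

step_arm:
  targets:
    - [0,6,0,0,0.2]
    - [0,12,0,0,0.2]
    - [0,18,0,0,0.2]
    - [0,19,0,0,0.2]
    - [0,19,4,0,0.2]
    - [0,19,8,0,0.2]
    - [0,19,10,0,0.2]
    - [0,19,11,0,0.2]
    - [0,19,11.5,0,0.2]
    - [0,19,11.5,0,0.2]

```text
clock: 6.45
eef_pos: [0.497, 0.0969, 0.1189]
orientation: [[0.995, 0.101, -0.001], [0.101, -0.995, 0.001], [-0.001, -0.001, -1.0]]
wrist_force: [-2.9, 0.0, 8.3]
grip_width: 0.0343
```

step_arm:
  targets:
    - [0,-3,0,0,0.2]
    - [0,-8,0,0,0.2]
    - [0,-13,0,0,0.2]
    - [0,-18,0,0,0.2]
    - [0,-23,0,0,0.2]
    - [0,-28,0,0,0.2]
    - [0,-33,0,0,0.2]
    - [0,-37,0,0,0.2]
    - [0,-40,0,0,0.2]
    - [0,-40,0,0,0.2]

```text
clock: 7.28
eef_pos: [0.4926, 0.1381, 0.1188]
orientation: [[0.995, 0.103, -0.002], [0.103, -0.995, 0.001], [-0.002, -0.002, -1.0]]
wrist_force: [-3.4, 1.3, 8.7]
grip_width: 0.0342
```

step_arm:
  targets:
    - [0,0,0,0,0.2]
    - [0,0,0,0,0.2]
    - [0,0,-2,0,0.2]
    - [0,0,-6,0,0.2]
    - [0,0,-12,0,0.2]
    - [0,0,-12,0,0.2]
    - [0,0,-12,0,0.2]

```text
clock: 7.87
eef_pos: [0.4937, 0.1367, 0.1307]
orientation: [[0.995, 0.101, 0.001], [0.101, -0.995, 0.001], [0.001, -0.0, -1.0]]
wrist_force: [-0.8, 0.2, -0.2]
grip_width: 0.0341
```

```bash
cat >> st.py <<'E'
def auto(im,p):
    g=cv2.GaussianBlur(cv2.cvtColor(im,cv2.COLOR_RGB2GRAY),(1,5),0).astype(float)
    return g
E
python3 - <<'E'
from st import *
look("4"); rel(0,0,0)
E
```

```text
tcp a,n,z 0.5049 0.0863 0.1307 F [-0.8  0.2 -0.2] t 7.8667
tool shift mm [-504.5   86.   130.2] turn units 0.0 yaw 5.8 pos [0.4932 0.1366 0.1303] F [ 0.03 -0.17 -0.46] w 0.0344 t 7.97
```

View pics/w4.png

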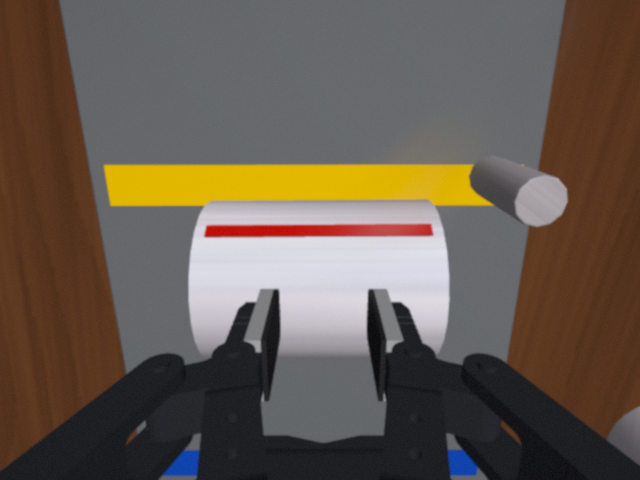

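```bash
python3 - <<'E'
from st import *
im=cv2.imread("pics/w4.png")[:,:,::-1].copy()
g=cv2.cvtColor(im,cv2.COLOR_RGB2GRAY).astype(int)
for u in(225,325,425): print(u,g[192:210,u],g[346:366,u])
p=camera_params("wrist")
print(cyl(p,199.5,355))
h=im.copy(); h[190:]=0
for u in (150,250,330,400,450): 
    c=(cv2.cvtColor(im,cv2.COLOR_RGB2HSV)[:,u,1]>150)&(cv2.cvtColor(im,cv2.COLOR_RGB2HSV)[:,u,0]>20)&(cv2.cvtColor(im,cv2.COLOR_RGB2HSV)[:,u,0]<35); r=np.nonzero(c[:300])[0]; print(u,r.min(),r.max(), ray("wrist",[(u,r.min()-.5),(u,r.max()+.5)],.015,p)[:,:2]@N)
E
```

```text
225 [175 176 175 176 175 175 175 172 171 159 160 166 172 179 181 182 184 188] [29 32 30 33 31 27 28 30 34 28 32 32 33 32 31 29 31 31 31 34]
325 [175 175 176 176 176 176 173 169 158 152 153 162 167 171 173 176 178 181] [151 149 148 145 143 138 135 129 123 116 111 107 103 105 105 104 104 103
 104 104]
425 [175 173 175 175 173 174 171 157 144 146 152 159 163 166 169 170 174 178] [35 32 28 33 32 30 29 33 31 29 34 33 28 31 33 34 34 31 33 31]
(np.float64(0.07848730324260006), np.float64(0.03922773694205966))
150 165 205 [0.12941273 0.10520336]
250 165 199 [0.12941888 0.10884806]
330 165 199 [0.12942379 0.10885152]
400 165 198 [0.1294281  0.10945807]
450 165 204 [0.12943117 0.10582462]
```

38.9 mm left, and the radius check gives 39.2 mm. Same stroke again.

step_arm:
  targets:
    - [0,6,0,0,0.2]
    - [0,12,0,0,0.2]
    - [0,18,0,0,0.2]
    - [0,20,0,0,0.2]
    - [0,20,4,0,0.2]
    - [0,20,8,0,0.2]
    - [0,20,10,0,0.2]
    - [0,20,11,0,0.2]
    - [0,20,12,0,0.2]
    - [0,20,12,0,0.2]

```text
clock: 8.8
eef_pos: [0.495, 0.1168, 0.1189]
orientation: [[0.995, 0.101, -0.001], [0.101, -0.995, 0.0], [-0.001, -0.001, -1.0]]
wrist_force: [-2.7, -1.5, 7.6]
grip_width: 0.0342
```

step_arm:
  targets:
    - [0,-3,0,0,0.2]
    - [0,-8,0,0,0.2]
    - [0,-13,0,0,0.2]
    - [0,-18,0,0,0.2]
    - [0,-23,0,0,0.2]
    - [0,-28,0,0,0.2]
    - [0,-33,0,0,0.2]
    - [0,-37,0,0,0.2]
    - [0,-40,0,0,0.2]
    - [0,-40,0,0,0.2]

```text
clock: 9.63
eef_pos: [0.4906, 0.1579, 0.1189]
orientation: [[0.995, 0.103, -0.002], [0.103, -0.995, 0.001], [-0.002, -0.001, -1.0]]
wrist_force: [-3.9, -0.0, 7.7]
grip_width: 0.0338
```

step_arm:
  targets:
    - [0,0,0,0,0.2]
    - [0,0,0,0,0.2]
    - [0,0,-2,0,0.2]
    - [0,0,-6,0,0.2]
    - [0,0,-12,0,0.2]
    - [0,0,-12,0,0.2]
    - [0,0,-12,0,0.2]

```text
clock: 10.22
eef_pos: [0.4916, 0.1566, 0.1308]
orientation: [[0.995, 0.101, 0.001], [0.101, -0.995, 0.001], [0.001, -0.001, -1.0]]
wrist_force: [-0.1, 0.5, 0.3]
grip_width: 0.0347
```

```bash
cat >> st.py <<'E'
def rep(f):
    im=cv2.imread(f)[:,:,::-1].copy(); p=camera_params("wrist")
    g=cv2.cvtColor(im,cv2.COLOR_RGB2GRAY).astype(int); H=cv2.cvtColor(im,cv2.COLOR_RGB2HSV).astype(int)
    y=yel(H[...,0],H[...,1],H[...,2]); print("grey near",g[346:366,325])
    for u in (130,160,230,330,410,450):
        r=np.nonzero(y[:350,u])[0]
        if len(r): print(u,r.min(),r.max(),ray("wrist",[(u,r.min()-.5),(u,r.max()+.5)],.015,p)[:,:2]@N)
    print("S",H[190:210,325,1]); print("g",g[190:210,325])
E
python3 - <<'E'
from st import *
look("5"); rel(0,0,0); rep("pics/w5.png")
E
```

```text
tcp a,n,z 0.5049 0.1063 0.1308 F [-0.1  0.5  0.3] t 10.2167
tool shift mm [-504.5  106.   130.3] turn units 0.0 yaw 5.8 pos [0.4912 0.1564 0.1303] F [-0.09 -0.23  0.67] w 0.0341 t 10.32
grey near [159 156 148 145 140 140 134 127 123 115 110 106 108 106 107 107 109 108
 107 107]
130 199 237 [0.12943894 0.10518031]
160 199 237 [0.12943987 0.10518047]
230 199 199 [0.12944204 0.12883856]
450 199 236 [0.12944888 0.10582334]
S [ 12  14  18  14  14  16   9  33 113 116  82 122 198 231 225 194 129  59
  17  10]
g [107 108 109 108 110 111 109 118 141 154 134 104  73  62  64  80 116 157
 184 191]
```

View pics/w5.png

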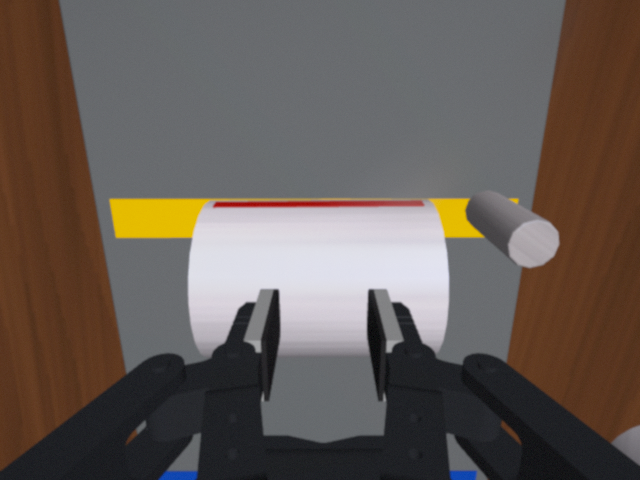

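The liner edges are at rows 200 and 355, the same relative view as before, so the liner moved another 20.0 mm. About 18.9 mm is left, so the last stroke is 38 mm of fingertip travel.

step_arm:
  targets:
    - [0,6,0,0,0.2]
    - [0,12,0,0,0.2]
    - [0,18,0,0,0.2]
    - [0,19,0,0,0.2]
    - [0,19,4,0,0.2]
    - [0,19,8,0,0.2]
    - [0,19,10,0,0.2]
    - [0,19,11,0,0.2]
    - [0,19,12,0,0.2]
    - [0,19,12,0,0.2]

```text
clock: 11.15
eef_pos: [0.4929, 0.1378, 0.119]
orientation: [[0.995, 0.101, -0.001], [0.101, -0.995, 0.001], [-0.001, -0.001, -1.0]]
wrist_force: [-3.2, -0.4, 7.9]
grip_width: 0.034
```

step_arm:
  targets:
    - [0,-3,0,0,0.2]
    - [0,-8,0,0,0.2]
    - [0,-13,0,0,0.2]
    - [0,-18,0,0,0.2]
    - [0,-23,0,0,0.2]
    - [0,-28,0,0,0.2]
    - [0,-32,0,0,0.2]
    - [0,-36,0,0,0.2]
    - [0,-38,0,0,0.2]
    - [0,-38,0,0,0.2]

```text
clock: 11.98
eef_pos: [0.4887, 0.1767, 0.1189]
orientation: [[0.995, 0.103, -0.002], [0.103, -0.995, 0.001], [-0.001, -0.001, -1.0]]
wrist_force: [-3.6, 0.6, 7.6]
grip_width: 0.0342
```

step_arm:
  targets:
    - [0,0,0,0,0.2]
    - [0,0,0,0,0.2]
    - [0,0,0,0,0.2]
    - [0,0,-2,0,0.2]
    - [0,0,-6,0,0.2]
    - [0,0,-12,0,0.2]
    - [0,0,-12,0,0.2]
    - [0,0,-12,0,0.2]

```text
clock: 12.65
eef_pos: [0.4898, 0.1755, 0.1308]
orientation: [[0.995, 0.101, 0.001], [0.101, -0.995, 0.001], [0.001, -0.001, -1.0]]
wrist_force: [0.9, 0.2, 0.3]
grip_width: 0.0343
```

```bash
python3 - <<'E'
from st import *
look("6"); rel(0,0,0); rep("pics/w6.png")
E
```

```text
tcp a,n,z 0.5049 0.1253 0.1308 F [0.9 0.2 0.3] t 12.65
tool shift mm [-504.5  125.   130.3] turn units 0.0 yaw 5.8 pos [0.4893 0.1753 0.1303] F [ 0.59 -0.16  0.  ] w 0.0342 t 12.75
grey near [155 152 149 144 141 136 131 126 119 106 105 103 108 108 106 106 106 106
 107 106]
130 230 265 [0.12927669 0.10579192]
160 230 265 [0.12927713 0.1057916 ]
450 230 265 [0.12928138 0.10578852]
S [ 16  11  14  11  11  11  26 103 141  96  30  12  10  12  11  11  12  11
  12  11]
g [109 108 105 107 107 108 108 108 113 135 151 159 166 170 175 177 181 181
 183 183]
```

View pics/w6.png

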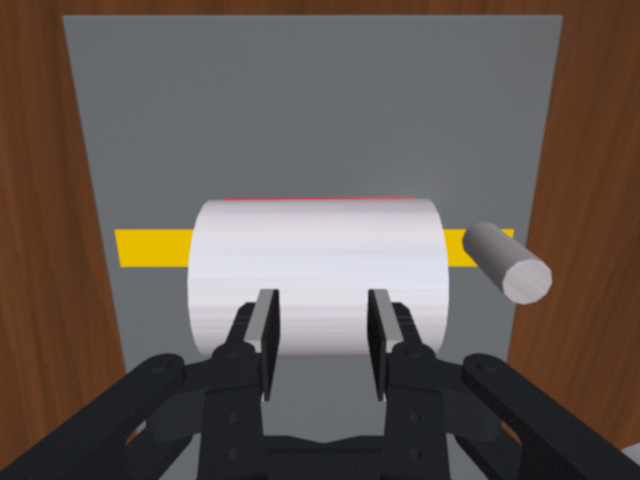

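The liner now sits over the stripe, with yellow showing evenly on both sides along row 248. I'll retreat upward and off to the left so the top camera can check it.

step_arm:
  targets:
    - [0,0,-15,0,0.2]
    - [0,0,-40,0,0.2]
    - [0,0,-75,0,0.2]
    - [0,0,-110,0,0.2]
    - [-10,-30,-120,0,0.2]
    - [-30,-60,-120,-0.5,0.2]
    - [-50,-95,-120,-1,0.2]
    - [-70,-130,-120,-1.5,0.2]
    - [-90,-165,-120,-2,0.2]
    - [-110,-200,-120,-2.5,0.2]

```text
clock: 13.58
eef_pos: [0.3583, 0.3643, 0.2503]
orientation: [[0.949, 0.316, 0.0], [0.316, -0.949, 0.0], [0.0, -0.0, -1.0]]
wrist_force: [0.4, 0.4, 0.5]
grip_width: 0.0338
```

```bash
python3 - <<'E'
from st import *
s=observe()["eef_pos"]; print(s); rel(.215,.55,.25,60)
E
```

```text
[0.35825942 0.36434182 0.25031805]
tool shift mm [ -77.3 -221.4    0.4] turn units -8.32 yaw 18.4 pos [0.3583 0.3643 0.2503] F [0.38 0.43 0.5 ] w 0.0338 t 13.58
```

step_arm:
  targets:
    - [-8,-22,0,-0.8,0.2]
    - [-16,-44,0,-1.6,0.2]
    - [-24,-66,0,-2.5,0.2]
    - [-32,-88,0,-3.3,0.2]
    - [-40,-110,0,-4.1,0.2]
    - [-48,-132,0,-5,0.2]
    - [-56,-154,0,-5.8,0.2]
    - [-64,-176,0,-6.6,0.2]
    - [-72,-200,0,-7.4,0.2]
    - [-77,-220,0,-8.3,0.2]

```text
clock: 14.42
eef_pos: [0.217, 0.5486, 0.25]
orientation: [[0.499, 0.867, -0.0], [0.867, -0.499, -0.001], [-0.0, 0.0, -1.0]]
wrist_force: [0.1, -0.3, 0.0]
grip_width: 0.0344
```

```bash
python3 - <<'E'
from st import *
im=camera("top"); cv2.imwrite("pics/t7.png",im[:,:,::-1]); cv2.imwrite("pics/c7.png",cv2.resize(im[195:330,180:395,::-1],None,fx=3.7,fy=3.7,interpolation=cv2.INTER_CUBIC))
# predicted silhouette of a liner centred on the stripe (n=.1154, a=same as start) vs picture
a0=(.4561+.5533)/2; p=camera_params("top")
def hull(n,a=a0,y=0):
    t=np.linspace(0,2*np.pi,60); X=[]
    for e in(-.055,.055):
        for k in t:
            xy=A*(a+e)+N*(n+.04*np.cos(k)); X.append([*xy,.055+.04*np.sin(k)])
    return cv2.convexHull(proj("top",np.array(X),p).astype(np.float32))
im0=cv2.imread("pics/top0.png")[:,:,::-1]
for nm,I,n in(("start",im0,.0365),("now",im,.1154)):
    h=cv2.cvtColor(np.ascontiguousarray(I),cv2.COLOR_RGB2HSV).astype(int)
    m=((h[...,1]<40)&(h[...,2]>178)); k=np.zeros(m.shape,np.uint8); cv2.fillConvexPoly(k,cv2.dilate and hull(n).astype(np.int32),1); k=cv2.dilate(k,np.ones((15,15)))
    # edge columns at mid rows
    for r in(245,255,265):
        g=cv2.cvtColor(np.ascontiguousarray(I),cv2.COLOR_RGB2GRAY)[r].astype(int); hx=hull(n)[:,0]
        print(nm,r,"hull x",hx[:,0].min().round(1),hx[:,0].max().round(1),g[int(hx[:,0].min())-6:int(hx[:,0].min())+10],g[int(hx[:,0].max())-12:int(hx[:,0].max())+6])
print(observe()["clock"])
E
```

```text
start 245 hull x 256.2 294.1 [167 168 166 168 168 166 162 211 251 249 250 252 252 253 253 253] [221 210 200 192 181 171 162 153 142 146 170 167 164 165 165 164 166 165]
start 255 hull x 256.2 294.1 [167 168 168 168 168 168 166 165 234 252 250 251 252 253 254 254] [226 221 206 196 190 177 167 159 153 141 147 168 166 165 166 164 167 165]
start 265 hull x 256.2 294.1 [161 167 168 168 168 168 168 165 164 244 253 251 252 253 253 254] [233 226 220 206 193 185 173 164 158 149 141 144 170 168 167 166 167 165]
now 245 hull x 222.8 260.5 [168 166 166 166 167 166 162 166 255 253 253 252 252 253 253 254] [221 210 197 187 170 158 157 149 145 135 159 168 166 166 165 165 163 166]
now 255 hull x 222.8 260.5 [167 169 168 167 168 167 167 163 199 255 254 252 252 252 253 254] [226 219 206 195 180 169 156 157 152 142 133 172 168 168 167 167 166 168]
now 265 hull x 222.8 260.5 [168 168 168 168 167 167 169 165 161 218 255 254 252 252 253 253] [229 223 217 206 194 180 168 158 156 152 143 132 172 168 166 167 168 169]
14.4667
```

View pics/c7.png

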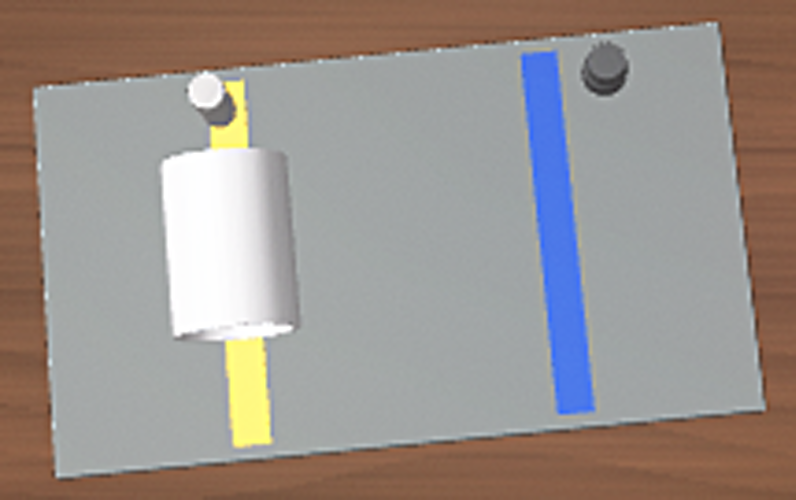

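The liner sits across the stripe with yellow emerging at the middle of both ends, and the pin and socket have not moved. I'll check that it is at rest and that nothing else moved, then hand in.

```bash
python3 - <<'E'
from st import *
b=cv2.imread("pics/t7.png")[:,:,::-1].astype(int); a=cv2.imread("pics/top0.png")[:,:,::-1].astype(int)
c=camera("top"); c=camera("top").astype(int)
print("since retreat, changed px on plate",(abs(c-b).max(2)>40)[195:330,180:395].sum())
d=(abs(c-a).max(2)>60).astype(np.uint8); n,l,st,_=cv2.connectedComponentsWithStats(d); print([tuple(x) for x in st[1:] if x[4]>6])
s=camera("side"); cv2.imwrite("pics/s8.png",s[:,:,::-1]); print(observe()["clock"])
E
```

```text
since retreat, changed px on plate 0
[(np.int32(257), np.int32(231), np.int32(35), np.int32(53), np.int32(1272)), (np.int32(224), np.int32(235), np.int32(35), np.int32(52), np.int32(1277)), (np.int32(0), np.int32(370), np.int32(41), np.int32(47), np.int32(750)), (np.int32(31), np.int32(464), np.int32(11), np.int32(2), np.int32(12)), (np.int32(1), np.int32(467), np.int32(44), np.int32(13), np.int32(302)), (np.int32(286), np.int32(472), np.int32(17), np.int32(8), np.int32(44))]
14.6167
```

View pics/s8.png

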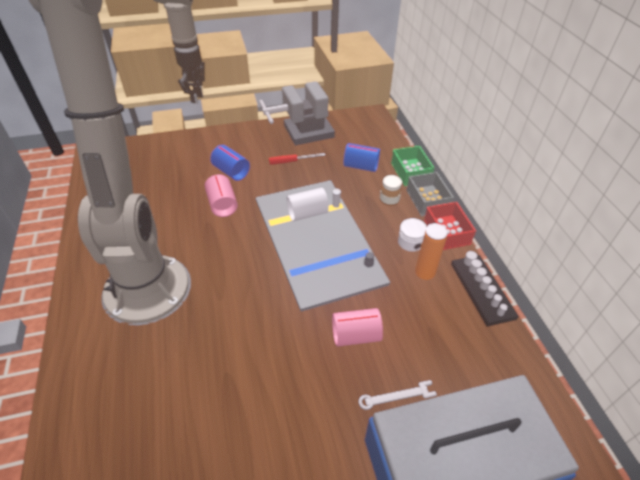

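The side view shows the liner lying over the stripe next to the upright pin. Only the liner and the arm differ from the first top picture.

```bash
python3 -c "
from station import *
print(hand_in())"
```

```text
the job is handed in; nothing more can be done
None
```

I rolled the grey liner about 79 mm onto the yellow stripe, with two fingertips on top and four short no-slip strokes (about 8–13 N). I lifted off after each stroke and handed in at 14.6 s.

- **Position:** the liner was centred over the stripe to within about 1 mm, at the same angle as the stripe to within what I could measure (a few tenths of a degree). The wrist and top cameras agreed.
- **At rest:** the top camera saw no change on the plate after the arm withdrew.
- **Everything else:** comparing the first and last top pictures, only the liner and the arm had moved.

- **Harder press than needed:** on the first touch I pressed briefly with about 30 N before backing off, below the limits, and nothing moved.
- **Camera disagreement:** the wrist camera's absolute positions were about 2 mm off the top camera's, so I worked from the liner-to-stripe distance.
- **Offset along the stripe:** the liner lies about 4 mm off the stripe's middle lengthwise. It started there, and rolling does not change it.

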